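Seat the slide-holder plate on the stage pins

TASK

The aluminium slide-holder plate is riding on top of the microscope stage's two locating pins. Nudge it across the stage with the fingertips, without lifting it, until both its holes drop over the pins and it lies flat on the stage, then leave it there. Do not disturb the objective lens, the oil jar or the slide box.

Things in the scene. Friction and masses are not known exactly. Their poses are not given: they have to be found in the camera images.
- stage: Black scanning stage fixed to the bench, 220 (x) x 270 (y) x 24 mm high; origin at the centre of its underside, z up, top face 24 mm above the bench. Two small grey and black drive knobs stick out 42 mm from its -y face at x = 75 mm, below its top. The seated plate lies with its frame parallel to the stage's and its centre over the stage's centre.
- stage_home (a point): Centre of the stage's top face, axes as the stage: where the plate's origin lies when seated. Painted flat on the top in yellow: a rectangle of 2 mm lines just around the seated plate's outline, and at each y end a short line (97 to 133 mm out from the middle) on the line through the two pins, stage x = -48 mm.
- pin_left (a point): Foot of the left (+y) brass locating pin, on the stage's top at stage x = -48, y = +65 mm. Pins stand 8 mm high: 10 mm diameter for the lowest 3.5 mm, then a cone to 3.6 mm diameter at the tip. The plate hides them at the start.
- pin_right (a point): Foot of the right (-y) pin, the same, at stage x = -48, y = -65 mm.
- plate: Loose aluminium plate, 130 (x) x 190 (y) x 8 mm, about 0.5 kg, with three glass slides fixed on top (1 mm proud); origin at the centre of its underside, z up. It starts 17 to 26 mm too far to -x in the stage frame, up to 18 mm off in y and 0.1 rad in yaw, tilted about 0.09 rad: it rests on both pin tips and on its +x edge, the -x edge raised about 12 mm.
- hole_left (a point): Centre of the left (+y) 12 mm through hole at the plate's underside, plate x = -48, y = +65 mm; belongs over pin_left. The plate slides with friction and stays where left; a hole starts to drop within about 4 mm of its pin and the cone draws it home. Pushed over 15 mm past the seated place to +x, the plate would fall off the pins.
- hole_right (a point): Centre of the right (-y) hole, the same, at plate x = -48, y = -65 mm. Belongs over pin_right.
- objective: Brass objective lens, 30 mm diameter, 46 mm tall, standing loose on the bench beside one end of the stage; origin at the centre of its underside. Leave alone.
- oil_jar: Amber glass jar with black cap, 34 mm diameter, 52 mm tall, standing loose beside one end of the stage; origin at the centre of its underside. Leave alone.
- slide_box: Blue slide box, 60 x 95 x 32 mm high, loose on the bench beyond the stage's far (+x) side; origin at the centre of its underside. Leave alone.
Mind the look-alikes: they are no part of the job. Several things have the shape of the plate; the one meant has the colours described above.

How it is judged:
By the outcome, as a careful person would: the job done as asked, in the order asked, and still so for the second after the job is handed in, with the robot touching nothing.
It also fails if it takes over 72 s, if anything falls off the work surface, if the arm or the gripper's body presses on something with over 40 N, if the wrist force passes 120 N, or if a joint passes its speed limit or range.

ROBOT

A 7-joint arm with a two-finger parallel gripper is mounted at the origin on the work surface. World frame = base frame: x ahead of the robot, y to its left, z up, the work surface at z = 0. Lengths are in m, angles in rad, forces in N, time in s.
With the tool pointing down it reaches from about 0.4 to 0.9 m from the base axis. Payload 5.5 kg.
Tool frame: the origin (TCP) lies midway between the tips of the shut fingers; the grasp point (between the pads) lies 19 mm behind it; x points along the fingers, z is the direction in which the jaws open and shut, and the axes are right-handed (so a half turn about x gives the same grasp; the last joint's range is limited). The gripper opens to 92 mm and grips with 3 to 60 N. Pads are 19 mm wide; open, the fingers measure 130 mm over their backs; the gripper's body (75 mm by 190 mm) begins 47 mm behind the grasp point.
Start: joints at [-0.874, 0.501, -0.427, 1.55, 0.221, 1.138, -0.21], TCP at [0.273, 0.59, 0.205] pointing down, gripper open.
Joint ranges: [-2.88, 2.88], [-0.31, 2.03], [-1.54, 1.56], [0.2, 2.42], [-1.41, 4.55], [0.19, 2.02], [-2.57, 2.57]. Speed limits (rad/s): [2.57, 2.57, 3.14, 3.14, 3.14, 3.14, 3.14].

INTERFACE

Orientations are given as [roll, pitch, yaw] about the fixed x, y, z axes, in that order (R = Rz(yaw) Ry(pitch) Rx(roll)).
In Python, from cell import telemetry, vision, bot gives the robot as it stands. The module is installed in compiled form; this text tells all that it offers.
- The arm moves only by the shell command python3 -m crank 'ROWS' [FORCE]. ROWS is JSON, one flat list of numbers, 5 for each row, row after row: the shift along the tool's x, y, z in mm, then the turn about the tool's x in rad, then the opening, from 0 (shut) to 1 (fully open). In form: [x, y, z, spin, hand, x, y, z, spin, hand, ...]. A call has 1 to 12 rows; each row is the pose to reach, as a shift and turn from the pose measured when the call began, along the tool's axes at that moment; what a row does not reach only later rows make up. A row lasts 1/12 s, in which the tool goes at most 41.7 mm and 7.16 degrees, less where a joint would pass 70% of its speed; a pose out of reach is approached as far as the arm can. A call with a gripper value outside its range is refused whole. The fingers move at their own pace and stop on an object; FORCE is the grip in N (left out, the last holds). Time passes only in rows, so rows that repeat a pose let the fingers close. It gives the time, the measured TCP pose, the force and the opening at its end, in the units of the state.
- telemetry.sense(): the state, without advancing time (a new reading comes with each control period).
- vision.camera(name): name is "side" or "top"; returns a dict with "img" (420x560x3 uint8, red, green, blue), "camera_matrix" (3x3 intrinsics, pixels), "extrinsics" (4x4, takes a point from camera to world coordinates). Camera axes: x right, y up, looking along -z (the intrinsics and any distortion apply to the point x, -y, -z); pixel columns grow to the right and rows downward; lengths in m; the calibration is good to about 2 mm. A picture is of the moment at which its call begins. There is no depth.
- bot.job_done(): hands the job in, once; it reports no verdict.
Trained networks look in the newest picture that a camera, given by its name, has taken for a name from the list of things; names that differ only in an ending like _2 or _b are one class to them, and where a whole thing is asked for, a point or a joint stands for the part that bears it (a point fixed in the world has none). Each returns a list of dicts, best first, with "confidence" (0 to 1); they miss things now and then, are a little off and sometimes report something else, mostly with a low value. They report only what shows in the picture. A call takes as long as a camera call. They do not tell look-alikes from the thing itself.
- vision.search_frame(camera, label): "location" ([column, row] in pixels, amid what is visible of it).
- vision.regions_of(camera, label): "pixels" (420x560 bool, what is visible of it) and "location" ([column, row] in pixels, amid what is visible of it).
The state is a dict: "time": time; "joint_pos": joint angles; "qd": joint speeds; "joint_torque": joint torques, N m; "position": TCP position; "eef_rot": TCP orientation; "force": force on the tool from outside, world axes, zero at the start; "ft_torque": the same for the moment, N m; "grip_width": opening from 0.0 (shut) to 1.0 (fully open).
Only numpy, scipy, OpenCV 4.12 (cv2) and the standard library are available. Lean on these libraries where they do the work, as an engineer would, in place of code of your own. Each camera call takes 0.05 s, during which the arm holds its last target.

## Working session

There is one attempt and no reset: what is moved stays moved. The work goes in short steps, Python scripts to look and compute and a shell command to move; the robot and the scene stay as the last step left them, time stands still between calls to the robot, and variables do not carry over. Pictures are saved under pics/ and viewed, and the job is handed in when it is done.

```bash
mkdir -p pics
python3 - <<'E'
from cell import telemetry, vision, bot
import cv2,numpy as np
s=telemetry.sense()
for k in s: print(k,np.round(s[k],4))
for n in("top","side"):
    c=vision.camera(n); cv2.imwrite(f"pics/{n}0.png",c["img"][:,:,::-1])
    print(n,c["camera_matrix"],c["extrinsics"],c.keys())
    for l in("plate","stage","objective","oil_jar","slide_box","hole_left","hole_right"):
        print(l,[(np.round(d["location"],1),round(d["confidence"],2)) for d in vision.search_frame(n,l)])
E
```

```text
time 0.0
joint_pos [-0.8738  0.5019 -0.4268  1.5515  0.2208  1.1383 -0.2103]
qd [-0.     -0.001  -0.0008  0.0006 -0.0006 -0.0009  0.0002]
joint_torque [ 0.00000e+00 -5.66597e+01 -5.81640e+00 -2.79110e+01 -6.87000e-02
  3.11000e-02  2.00000e-04]
position [0.2729 0.5891 0.2039]
eef_rot [ 3.1085  1.5688 -2.0377]
force [-0.0242  0.6195  0.1452]
ft_torque [-0.0095 -0.0084  0.0063]
grip_width 0.9993
top [[395.24796211   0.         274.08476033]
 [  0.         395.24796211 209.94614256]
 [  0.           0.           1.        ]] [[-0.01205621  0.998917   -0.04493855  0.49509164]
 [-0.9997311  -0.01115138  0.02033161  0.05798851]
 [ 0.01980847  0.04517159  0.99878284  0.82362944]
 [ 0.          0.          0.          1.        ]] dict_keys(['img', 'camera_matrix', 'extrinsics'])
plate [(array([382.4, 327.5]), 0.77), (array([339.9, 175.7]), 0.65), (array([293.6,  87.7]), 0.36)]
stage [(array([339. , 147.4]), 0.93)]
objective [(array([231.5, 170.1]), 0.57)]
oil_jar [(array([444.2, 143. ]), 0.61)]
slide_box [(array([295.8,  90.3]), 0.81)]
hole_left [(array([386.1, 325.2]), 0.75), (array([341.6
[... 186 characters left out ...]
.           0.           1.        ]] [[-0.86267333  0.34925271 -0.36581042  0.23585516]
 [-0.50543615 -0.56939391  0.64832467  0.54395746]
 [ 0.01813892  0.74418621  0.66772589  0.57017749]
 [ 0.          0.          0.          1.        ]] dict_keys(['img', 'camera_matrix', 'extrinsics'])
plate [(array([278.5, 181.4]), 0.84), (array([424.5, 217.2]), 0.7)]
stage [(array([255.2, 203.8]), 0.94)]
objective [(array([212.7, 242.9]), 0.86)]
oil_jar [(array([297.2, 140.1]), 0.63)]
slide_box [(array([191.9, 181.7]), 0.96), (array([255.5, 206.4]), 0.37)]
hole_left [(array([279.1, 181.1]), 0.76), (array([422.9, 213.7]), 0.71)]
hole_right [(array([279. , 180.7]), 0.96), (array([422.2, 216.8]), 0.77)]
```

View pics/top0.png

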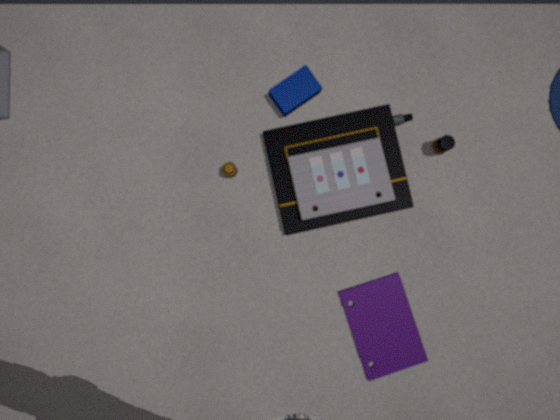

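View pics/side0.png

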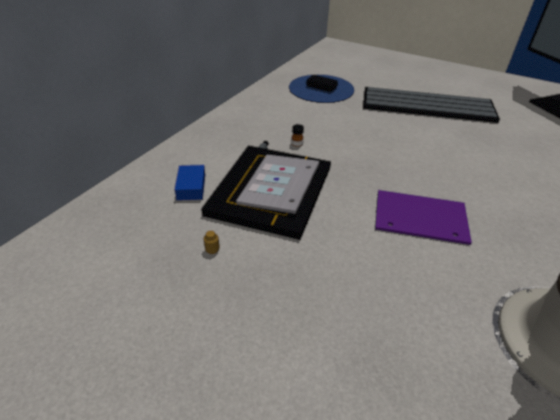

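Run:
```python
import cv2
a=cv2.imread('pics/top0.png')[90:260,220:470]; cv2.imwrite('pics/top0c.png',cv2.resize(a,None,fx=3.2,fy=3.2,interpolation=cv2.INTER_CUBIC)[:, :800])
a=cv2.imread('pics/side0.png')[120:300,150:400]; cv2.imwrite('pics/side0c.png',cv2.resize(a,None,fx=3.2,fy=3.2,interpolation=cv2.INTER_CUBIC))
```

```text
(no output)
```

View pics/top0c.png

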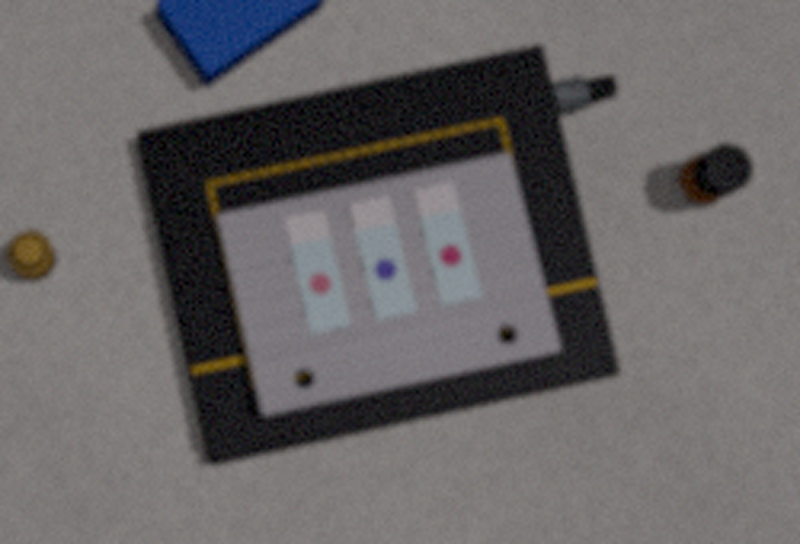

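View pics/side0c.png

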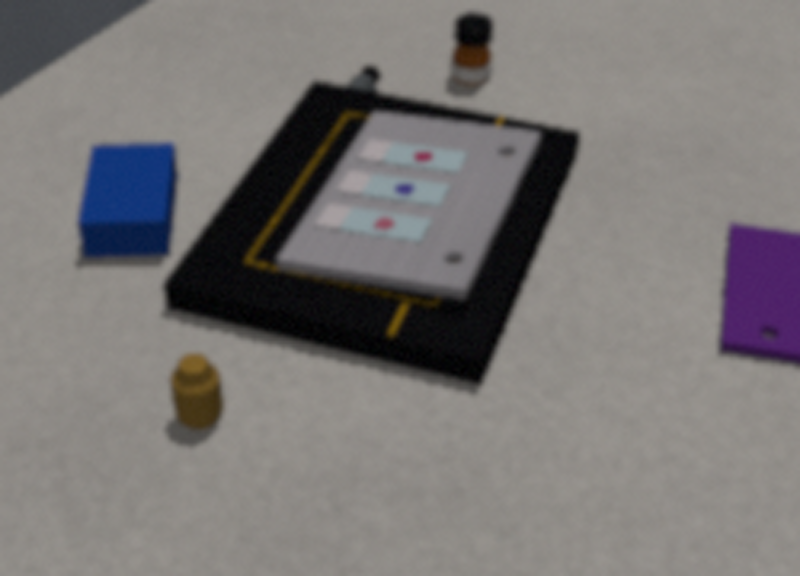

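The candidates for the plate in the top picture are the silver plate at (340,176) on the black stage, the purple plate at (382,327), and the blue box at (295,90). The silver aluminium plate with three slides is the one I want. The crop shows its two holes at about (315,208) and (379,194), and the yellow stage marks show around it.

Next I'll measure the stage and plate poses.

```bash
cat > h.py <<'E'
from cell import telemetry, vision, bot
import cv2,numpy as np
from scipy.optimize import least_squares
from scipy.spatial.transform import Rotation as Ro
def proj(c,P):
    E=np.linalg.inv(c["extrinsics"]); p=np.atleast_2d(P)@E[:3,:3].T+E[:3,3]
    q=p*[1,-1,-1]; q=q@c["camera_matrix"].T; return q[:,:2]/q[:,2:]
def back(c,uv,z):
    uv=np.atleast_2d(uv); r=np.c_[uv,np.ones(len(uv))]@np.linalg.inv(c["camera_matrix"]).T*[1,-1,-1]
    d=r@c["extrinsics"][:3,:3].T; o=c["extrinsics"][:3,3]
    return o+d*((z-o[2])/d[:,2])[:,None]
def R2(a): return np.array([[np.cos(a),-np.sin(a)],[np.sin(a),np.cos(a)]])
H=96.; X=66.
SEG=[((-48,97),(-48,133)),((-48,-97),(-48,-133)),((X,-H),(X,H)),((X,H),(-X,H)),((X,-H),(-X,-H)),((-X,-H),(-X,H))]
def segd(p):
    D=[]
    for a,b in SEG:
        a=np.array(a,float);b=np.array(b,float);t=np.clip(((p-a)@(b-a))/((b-a)@(b-a)),0,1)
        D.append(np.linalg.norm(p-a-t[:,None]*(b-a),axis=1))
    return np.min(D,0)
def fit_stage(c,init,roi):
    hsv=cv2.cvtColor(c["img"],cv2.COLOR_RGB2HSV)
    m=(hsv[...,0]>14)&(hsv[...,0]<32)&(hsv[...,1]>120)&(hsv[...,2]>60)
    k=np.zeros_like(m);k[roi[1]:roi[3],roi[0]:roi[2]]=1;m&=k
    v,u=np.nonzero(m); P=back(c,np.c_[u,v],0.024)[:,:2]*1000
    f=lambda t: segd((P-t[:2])@R2(t[2]))
    r=least_squares(f,init,loss='soft_l1',f_scale=1.5,x_scale=[1,1,.01])
    return r.x,len(u),np.sqrt(np.mean(f(r.x)**2)),np.median(f(r.x))
def plate_T(t):  # plate x,y(mm),yaw,pitch(rad, -x edge up => positive),z centre underside mm, in world
    R=Ro.from_euler('xyz',[0,t[3],t[2]]).as_matrix(); return R,np.array([t[0],t[1],t[4]])
E
python3 - <<'E'
from h import *
c=vision.camera("top"); 
print(fit_stage(c,[590,-90,.21],(255,95,418,240)))
hsv=cv2.cvtColor(c["img"],cv2.COLOR_RGB2HSV)
s=vision.camera("side"); print(fit_stage(s,[590,-90,.21],(200,140,335,240)))
for n,cc in(("top",c),("side",s)):
    for d in vision.regions_of(n,"plate"):
        m=d["pixels"].astype(np.uint8);ct=max(cv2.findContours(m,0,2)[0],key=cv2.contourArea)
        a=cv2.approxPolyDP(ct,8,True)[:,0]; print(n,d["confidence"],m.sum(),a.tolist())
for l in("objective","oil_jar","slide_box"):
    d=vision.search_frame("top",l)[0]; print(l,back(c,d["location"],0.025)*1000)
print(hsv[150,300],hsv[200,350],hsv[208,315],c["img"][204:213,310:321].sum(2)//3)
E
```

```text
(array([ 6.14717456e+02, -8.97678593e+01,  2.08089992e-01]), 449, np.float64(1.896626657990121), np.float64(1.5722830204782952))
(array([657.34164895,  17.09462618,   0.93703356]), 228, np.float64(37.21916091475198), np.float64(7.661904749394168))
top 0.97 5946 [[378, 139], [289, 157], [303, 218], [394, 197]]
top 0.69 5977 [[397, 272], [340, 291], [369, 379], [428, 360]]
side 0.95 3077 [[266, 156], [236, 202], [294, 211], [317, 162]]
side 0.68 3801 [[377, 191], [376, 229], [470, 243], [464, 202]]
objective [[612.07643492 129.35938395  25.        ]]
oil_jar [[ 663.48031003 -307.46553188   25.        ]]Traceback (most recent call last):
  File "<stdin>", line 11, in <module>
IndexError: list index out of range
```

```bash
cat >> h.py <<'E'
def W2(t,p): # stage xy (mm) -> world mm
    return np.asarray(p,float)@R2(t[2]).T+t[:2]
def draw(c,t,name,roi,plate=None,sc=3):
    im=cv2.resize(c["img"][roi[1]:roi[3],roi[0]:roi[2]],None,fx=sc,fy=sc,interpolation=cv2.INTER_CUBIC)[:,:,::-1].copy()
    def poly(P,col):
        q=((proj(c,P/1000)-roi[:2]+.5)*sc-.5)
        cv2.polylines(im,[np.round(q*8).astype(np.int32)],False,col,1,cv2.LINE_AA,3)
    def st(p,z): return np.c_[W2(t,p),np.full(len(p),z)]
    poly(st([(110,135),(110,-135),(-110,-135),(-110,135),(110,135)],24.),(0,255,0))
    for a,b in SEG: poly(st([a,b],24.),(255,0,255))
    if plate is not None:
        R,o=plate_T(plate)
        def pl(p): return np.asarray(p,float)@R.T+o
        poly(pl([(65,95,8),(65,-95,8),(-65,-95,8),(-65,95,8),(65,95,8)]),(0,0,255))
        th=np.linspace(0,6.3,20)
        for y in(65,-65): poly(pl(np.c_[-48+6*np.cos(th),y+6*np.sin(th),8+0*th]),(0,0,255))
    cv2.imwrite(name,im)
E
python3 - <<'E'
from h import *
c=vision.camera("top");s=vision.camera("side")
best=None
r=fit_stage(c,[614,-89,.208],(255,95,418,240)); print(r)
for x in(600,607,614,621):
  for y in (-95,-90,-85):
    q=fit_stage(c,[x,y,.208],(255,95,418,240)); print(np.round(q[0],3),round(q[2],2)) if y==-90 else 0
q=fit_stage(s,r[0],(200,150,335,230)); print(q)
draw(c,r[0],"pics/t1.png",(250,90,420,240),sc=4)
draw(s,r[0],"pics/s1.png",(195,135,345,240),sc=5)
E
```

```text
(array([ 6.14644749e+02, -8.95987068e+01,  2.06657339e-01]), 451, np.float64(1.8964826496602993), np.float64(1.578875071569641))
[ 6.14645e+02 -8.95990e+01  2.07000e-01] 1.9
[ 6.14645e+02 -8.95990e+01  2.07000e-01] 1.9
[ 6.14645e+02 -8.95990e+01  2.07000e-01] 1.9
[ 6.14645e+02 -8.95990e+01  2.07000e-01] 1.9
(array([ 6.13742056e+02, -8.84542712e+01,  2.07501111e-01]), 139, np.float64(1.4324477994868219), np.float64(1.1258571625751443))
```

View pics/t1.png

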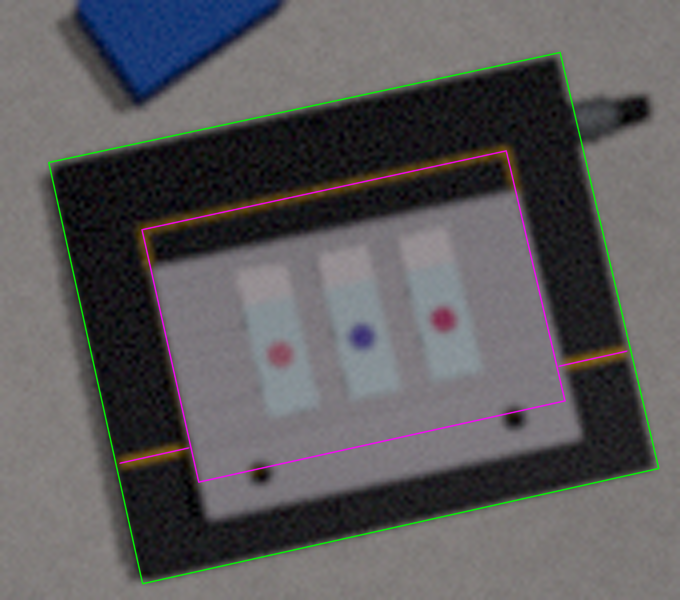

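View pics/s1.png

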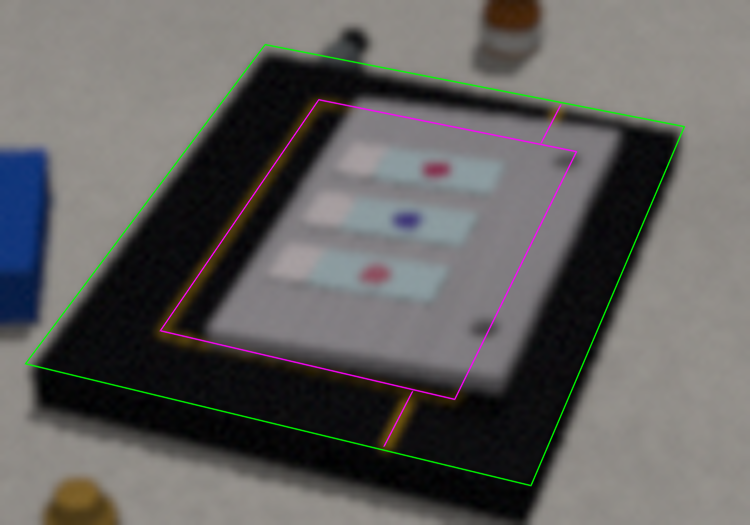

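```bash
cat >> h.py <<'E'
def fit_plate(c,cam,st,roi,flat=False,free=False,thr=105):
    """fit plate dx,dy,dyaw in stage frame (mm, rad)"""
    g=cv2.cvtColor(c["img"],cv2.COLOR_RGB2HSV)
    m=np.zeros(g.shape[:2],np.uint8); x0,y0,x1,y1=roi
    poly=proj(c,np.c_[W2(st,[(106,131),(106,-131),(-106,-131),(-106,131)]),[24]*4]/1000).astype(np.int32)
    cv2.fillPoly(m,[poly],1)
    v=g[...,2]; yel=(g[...,1]>110)
    mm=((m>0)&(v>90)&~yel).astype(np.uint8)
    mm=cv2.morphologyEx(mm,cv2.MORPH_OPEN,np.ones((3,3),np.uint8))
    ct=max(cv2.findContours(mm,0,cv2.CHAIN_APPROX_NONE)[0],key=cv2.contourArea)[:,0].astype(float)
    def full(t):
        dx=t[0]
        if flat: p=0.;z=24.
        else:
            L=65+48+dx   # from pins (stage -48) to +x edge : edge at stage dx+65
            p=np.arctan2(8,L); z=24+65*np.sin(p)
        xy=W2(st,[(t[0],t[1])])[0]
        if not flat: pass
        return np.array([xy[0],xy[1],st[2]+t[2],p,z])
    def quad(t):
        R,o=plate_T(full(t)); P=np.array([(65,95,8),(65,-95,8),(-65,-95,8),(-65,95,8)],float)@R.T+o
        return proj(c,P/1000)
    def f(t):
        q=quad(t);D=[]
        for a,b in zip(q,np.roll(q,-1,0)):
            s=np.clip(((ct-a)@(b-a))/((b-a)@(b-a)),0,1); D.append(np.linalg.norm(ct-a-s[:,None]*(b-a),axis=1))
        return np.min(D,0)
    r=least_squares(f,[-20 if not flat else 0,0,0],loss='soft_l1',f_scale=.5,x_scale=[1,1,.01])
    return r.x,full(r.x),np.median(f(r.x))
ROI=(250,90,420,240)
E
sed -i 's/^H=96.; X=66./H=96.5; X=66.5/' h.py
python3 - <<'E'
from h import *
c=vision.camera("top");s=vision.camera("side")
r=fit_stage(c,[614,-89,.208],(255,95,418,240))[0]; print(r)
t,f,e=fit_plate(c,"top",r,ROI); print(t,f,e)
draw(c,r,"pics/t2.png",ROI,plate=f,sc=4)
q=fit_stage(s,r,(200,150,335,230))[0]; print(q)
t,f,e=fit_plate(s,"side",q,ROI); print(t,f,e)
draw(s,q,"pics/s2.png",(195,135,345,240),plate=f,sc=5)
for l in("objective","oil_jar"):
    d=vision.search_frame("top",l)
    if d: print(l,R2(r[2]).T@(back(c,d[0]["location"],0.04)[0,:2]*1000-r[:2]))
E
```

```text
[ 6.14326290e+02 -8.97545765e+01  2.06586915e-01]
[-2.17056412e+01  1.54339914e+00 -6.04775100e-03] [ 5.92765599e+02 -9.26962690e+01  2.00539164e-01  8.74053687e-02
  2.96741178e+01] 0.3063663406161879
[ 6.13406240e+02 -8.87760915e+01  2.05595721e-01]
[-2.16356623e+01  2.95296766e+00 -4.11213302e-03] [ 5.91623385e+02 -9.03022432e+01  2.01483588e-01  8.73387621e-02
  2.96698049e+01] 0.3217349704457016
objective [-25.13558507   2.72014563]
oil_jar [  -4.94750914 -217.93598643]
```

View pics/t2.png

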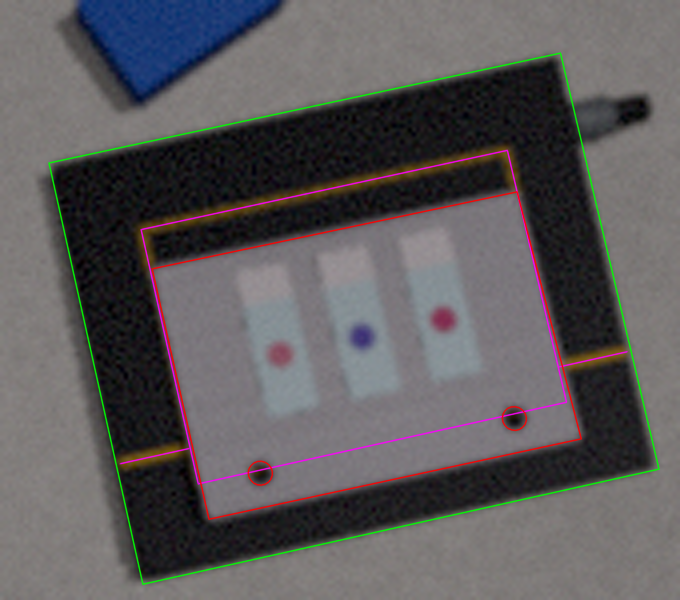

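View pics/s2.png

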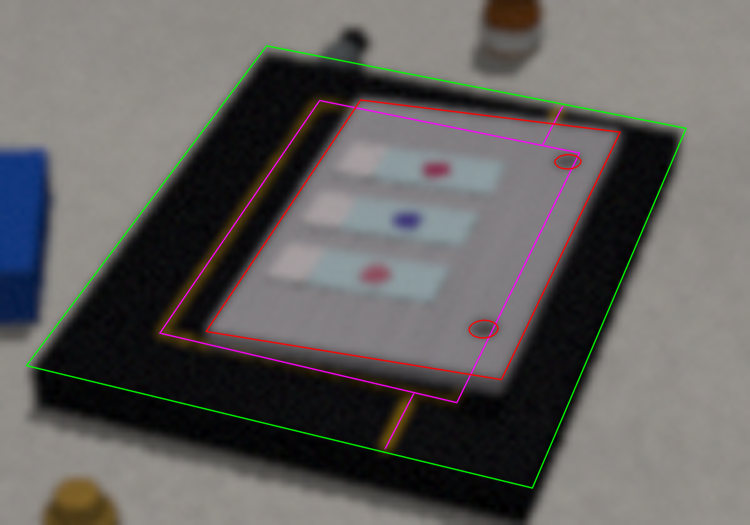

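```bash
cat >> h.py <<'E'
ST=np.array([613.9,-89.3,.206])
def togo(pw,yaw=None,perp=0):
    """tool-frame shift (mm) and spin to get TCP to world pw (mm); jaw axis along stage y (perp=0)"""
    s=telemetry.sense(); R=Ro.from_euler('xyz',s["eef_rot"]).as_matrix(); p=np.array(s["position"])*1000
    d=R.T@(np.array(pw)-p); a=(ST[2] if yaw is None else yaw)+np.pi/2*(1-perp)
    u=R.T@np.array([np.cos(a),np.sin(a),0]); sp=np.arctan2(-u[1],u[2])  # spin about x takes z to (0,-sin,cos)
    if sp>np.pi/2: sp-=np.pi
    if sp<-np.pi/2: sp+=np.pi
    return np.round(d,1),round(sp,4)
def rel():
    s=telemetry.sense();R=Ro.from_euler('xyz',s["eef_rot"]).as_matrix();p=np.array(s["position"])*1000
    return np.round(R2(ST[2]).T@(p[:2]-ST[:2]),1),round(p[2],1),np.round(R,3).tolist(),np.round(s["force"],1),round(s["grip_width"],3),s["time"]
E
python3 - <<'E'
from h import *
print(rel()); print(togo([480,300,170])); w=W2(ST,[(-112,0)])[0];print(w,togo([*w,120]), telemetry.sense()["joint_pos"])
E
```

```text
(array([-194.6,  734.5]), np.float64(205.0), [[-0.0, -0.907, 0.42], [0.0, 0.42, 0.907], [-1.0, 0.0, 0.0]], array([ 0.3, -0.9,  0.5]), 1.0, 1.45)
(array([  35. , -309.5, -176.1]), np.float64(-0.6397))
[ 504.26802408 -112.20916532] (array([  85. , -504.7, -539.9]), np.float64(-0.6397)) [-0.8737934   0.50088049 -0.42702901  1.55039691  0.22079644  1.13828647
 -0.21027675]
```

```bash
python3 -m crank '[4,-35,-20,-0.1,1, 8,-68,-39,-0.2,1, 12,-100,-58,-0.3,1, 15,-132,-76,-0.4,1, 18,-165,-94,-0.5,1, 22,-197,-112,-0.6,1, 25,-230,-130,-0.64,1, 30,-260,-148,-0.64,1, 33,-290,-165,-0.64,1, 35,-310,-176,-0.64,1, 35,-310,-176,-0.64,1]'
python3 - <<'E'
from h import *
print(rel());  w=W2(ST,[(-112,0)])[0];print(w,togo([*w,120]), telemetry.sense()["joint_pos"])
E
```

```text
time: 2.37
position: [0.4847, 0.2929, 0.1693]
eef_rot: [-3.066, 1.567, -1.298]
force: [0.3, -0.1, 0.0]
grip_width: 1.002
(array([-48.3, 400.5]), np.float64(169.3), [[0.001, -0.981, -0.196], [-0.004, -0.196, 0.981], [-1.0, -0.0, -0.004]], array([ 0.3, -0.1,  0. ]), 1.002, 2.3667)
[ 504.26802408 -112.20916532] (array([  50.8,   60.1, -400.9]), np.float64(-0.0092)) [-0.21949621  0.39713423 -0.46918474  1.79828881  0.21407949  0.99739478
  0.99317508]
```

```bash
python3 -m crank '[4,5,-38,0,1, 8,11,-75,-0.01,1, 12,17,-112,-0.01,1, 17,22,-149,-0.01,1, 22,28,-186,-0.01,1, 27,34,-223,-0.01,1, 32,39,-260,-0.01,1, 37,45,-297,-0.01,1, 42,50,-334,-0.01,1, 46,55,-370,-0.01,1, 51,60,-401,-0.01,1, 51,60,-401,-0.01,1]'
python3 - <<'E'
from h import *
print(rel());  w=W2(ST,[(-112,1.5)])[0];print(w,togo([*w,28]), telemetry.sense()["joint_pos"])
E
```

```text
time: 3.37
position: [0.5036, -0.1202, 0.1191]
eef_rot: [2.968, 1.564, -1.547]
force: [0.2, 0.0, -0.5]
grip_width: 0.999
(array([-114.3,   -7.7]), np.float64(119.1), [[0.0, -0.981, -0.196], [-0.007, -0.196, 0.981], [-1.0, 0.001, -0.007]], array([ 0.2,  0. , -0.5]), 0.999, 3.3667)
[ 503.9612049  -110.74087993] (array([91.1, -2.4,  9.9]), np.float64(-0.0084)) [ 0.42947291  0.35868022 -0.30149792  1.96291736  0.15012901  0.83930352
  1.81391425]
```

```bash
python3 -m crank '[20,-1,4,-0.008,1, 40,-2,10,-0.008,1, 60,-2,10,-0.008,1, 75,-2,10,-0.008,1, 86,-2,10,-0.008,1, 91,-2,10,-0.008,1, 91,-2,10,-0.008,1, 91,-2,10,-0.008,1]'
python3 - <<'E'
from h import *
print(rel());  w=W2(ST,[(-112,1.5)])[0];print(w,togo([*w,28]))
c=vision.camera("top"); r=fit_stage(c,ST,(255,95,418,240))[0]
draw(c,r,"pics/t3.png",ROI,sc=4); s=vision.camera("side");draw(s,ST,"pics/s3.png",(195,115,345,240),sc=4)
E
```

```text
time: 4.03
position: [0.5041, -0.1105, 0.0284]
eef_rot: [3.023, 1.564, -1.484]
force: [0.7, -0.1, 0.1]
grip_width: 0.999
(array([-111.9,    1.7]), np.float64(28.4), [[0.001, -0.979, -0.204], [-0.007, -0.204, 0.979], [-1.0, 0.001, -0.007]], array([ 0.7, -0.1,  0.1]), 0.999, 4.0333)
[ 503.9612049  -110.74087993] (array([ 0.4,  0.1, -0.2]), np.float64(-0.0002))
```

View pics/t3.png

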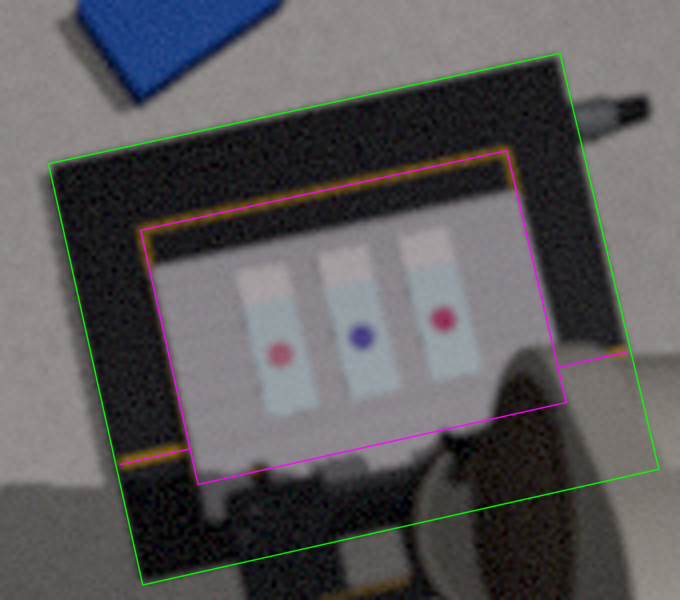

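View pics/s3.png

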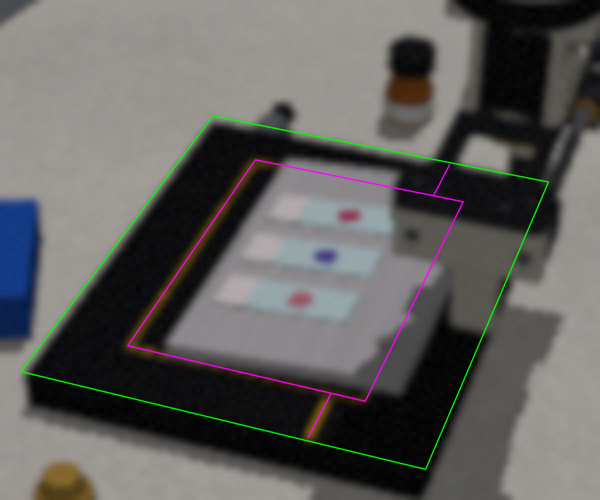

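The fingers are behind the raised -x edge and clear of everything. Next I'll approach slowly to find contact.

```bash
python3 -m crank '[0,-4,0,0,1, 0,-8,0,0,1, 0,-12,0,0,1, 0,-15,0,0,1, 0,-17,0,0,1, 0,-19,0,0,1, 0,-21,0,0,1, 0,-23,0,0,1, 0,-23,0,0,1]'
python3 - <<'E'
from h import *
print(rel())
c=vision.camera("top"); r=fit_stage(c,ST,(255,95,418,240))[0];draw(c,r,"pics/t4.png",ROI,sc=4)
E
```

```text
time: 4.88
position: [0.5275, -0.1059, 0.029]
eef_rot: [-3.059, 1.563, -1.282]
force: [-0.3, 1.0, -0.2]
grip_width: 1.002
(array([-88. ,   1.4]), np.float64(29.0), [[0.002, -0.979, -0.204], [-0.007, -0.204, 0.979], [-1.0, -0.001, -0.008]], array([-0.3,  1. , -0.2]), 1.002, 4.8833)
```

View pics/t4.png

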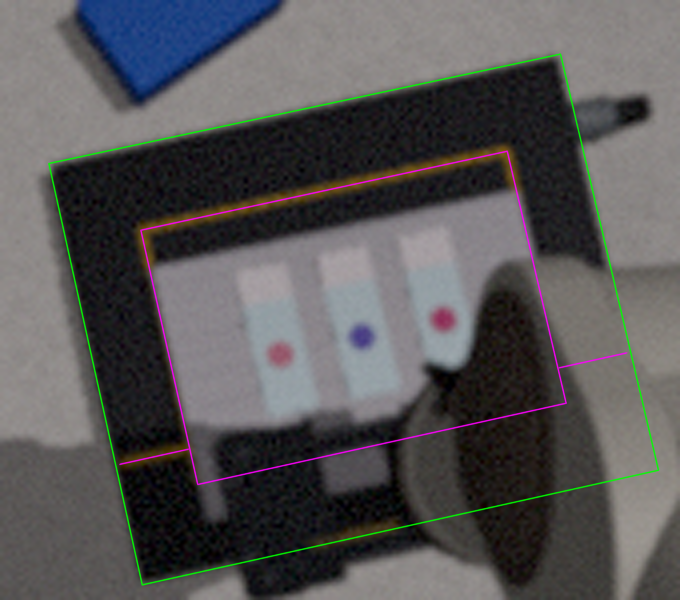

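Run:
```python
from h import *
c=vision.camera("side");cv2.imwrite("pics/s4.png",cv2.resize(c["img"][100:240,195:355],None,fx=5,fy=5)[:600,:,::-1])
```

```text
(no output)
```

View pics/s4.png

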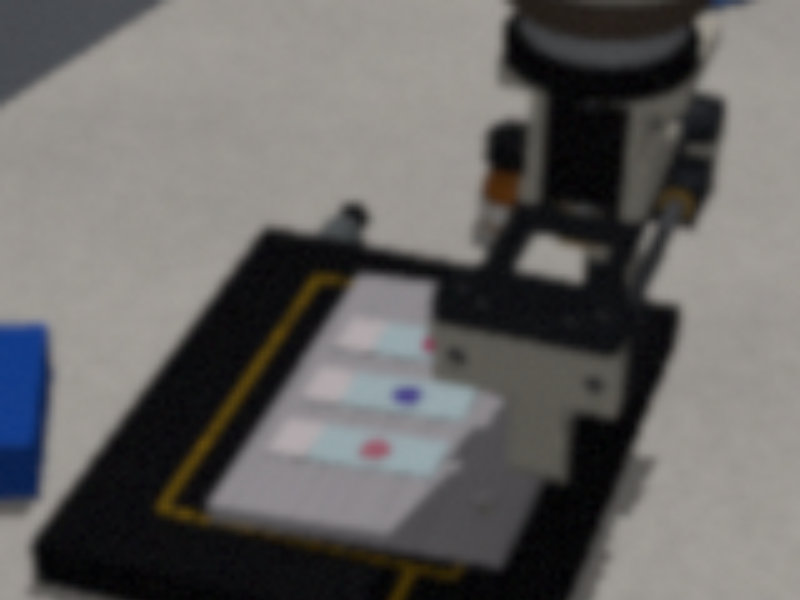

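Run:
```python
from h import *
c=vision.camera("side")
uv=np.array([(510,462),(570,484),(545,488),(503,568)])/5+[195,100]
for z in (.029,.035,.043):
    print(z,[np.round(R2(ST[2]).T@(p[:2]*1000-ST[:2]),1) for p in back(c,uv,z)])
# predicted tip corners
for dx in(-9.5,9.5): print(dx,[(np.round((proj(c,np.r_[W2(ST,[(-88+dx,y)])[0],29]/1000)[0]-[195,100])*5)).tolist() for y in(47,66)])
b=cv2.imread("pics/s2.png");
```

```text
0.029 [array([-68.5,  23.1]), array([-97.2,  29.1]), array([-87.8,  35.4]), array([-85.8,  91.7])]
0.035 [array([-70.4,  30.6]), array([-98.8,  36.5]), array([-89.5,  42.7]), array([-87.6,  98.4])]
0.043 [array([-72.9,  40.6]), array([-100.9,   46.3]), array([-91.7,  52.5]), array([-89.8, 107.3])]
-9.5 [[560.0, 509.0], [547.0, 536.0]]
9.5 [[517.0, 499.0], [504.0, 526.0]]
```

The fingertips sit higher when open because of the linkage, so they passed above the plate without touching it. I'll back off, partly close the hand, and look again.

```bash
python3 -m crank '[-2,8,0,0,1, -2,16,0,0,0.8, -2,24,0,0,0.6, 0,28,0,0,0.45, 0,28,0,0,0.45, 0,28,0,0,0.45, 0,28,0,0,0.45]'
python3 - <<'E'
from h import *
print(rel())
c=vision.camera("side");cv2.imwrite("pics/s5.png",cv2.resize(c["img"][100:240,195:355],None,fx=5,fy=5)[:600,:,::-1])
print(c["img"].shape); t=vision.camera("top");cv2.imwrite("pics/t5.png",cv2.resize(t["img"][90:260,250:420],None,fx=3.5,fy=3.5)[:600,:,::-1])
E
```

```text
time: 5.62
position: [0.4999, -0.1118, 0.0291]
eef_rot: [-3.057, 1.563, -1.281]
force: [-0.4, -0.0, -0.1]
grip_width: 0.615
(array([-116.2,    1.3]), np.float64(29.1), [[0.002, -0.979, -0.204], [-0.008, -0.204, 0.979], [-1.0, -0.001, -0.008]], array([-0.4, -0. , -0.1]), 0.615, 5.6167)
(420, 560, 3)
```

View pics/s5.png

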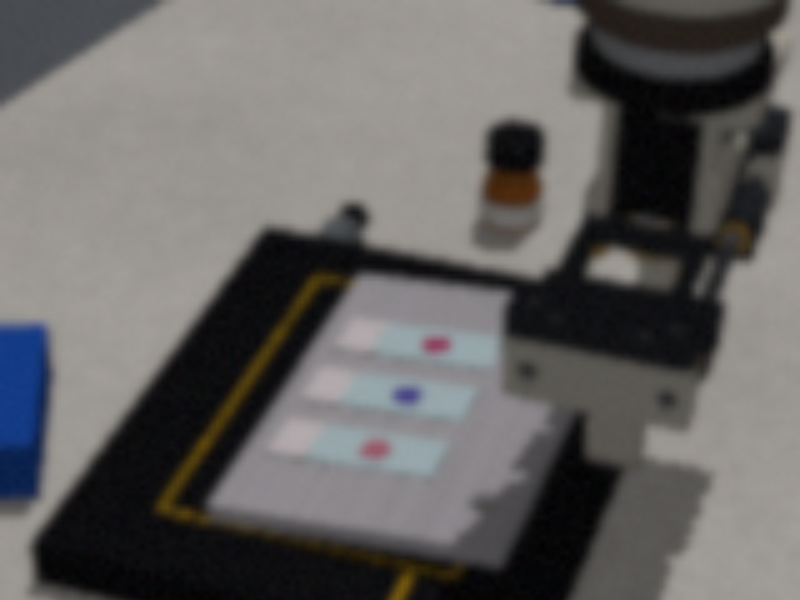

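View pics/t5.png

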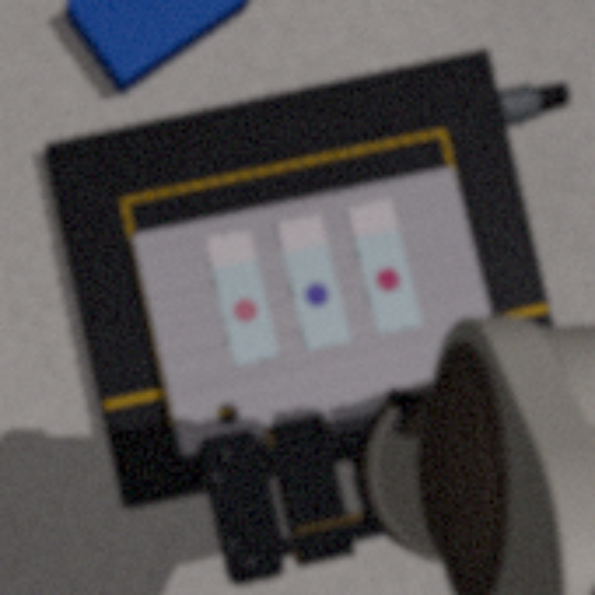

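```bash
python3 - <<'E'
from h import *
c=vision.camera("side")
uv=np.array([(588,450),(640,466)])/5+[195,100]
for z in (.028,.033,.038,.043,.048): print(z,[np.round(R2(ST[2]).T@(p[:2]*1000-ST[:2]),1) for p in back(c,uv,z)])
E
python3 -m crank '[0,0,0,0,0.3, 0,0,0,0,0.3, 0,0,0,0,0.3, 0,0,0,0,0.3, 0,0,0,0,0.3, 0,0,0,0,0.3]'
python3 - <<'E'
from h import *
print(rel())
c=vision.camera("side");cv2.imwrite("pics/s6.png",cv2.resize(c["img"][130:230,260:355],None,fx=6,fy=6)[:600,:,::-1])
E
```

```text
0.028 [array([-98.1,   2. ]), array([-122.4,    5.3])]
0.033 [array([-99.4,   8.4]), array([-123.5,   11.6])]
0.038 [array([-100.7,   14.8]), array([-124.6,   18. ])]
0.043 [array([-102. ,   21.2]), array([-125.7,   24.4])]
0.048 [array([-103.3,   27.6]), array([-126.8,   30.8])]
time: 6.27
position: [0.4999, -0.1116, 0.029]
eef_rot: [-3.08, 1.563, -1.303]
force: [-0.4, 1.1, 0.4]
grip_width: 0.301
(array([-116.1,    1.4]), np.float64(29.0), [[0.002, -0.979, -0.204], [-0.007, -0.204, 0.979], [-1.0, -0.0, -0.008]], array([-0.4,  1.1,  0.4]), 0.301, 6.2667)
```

View pics/s6.png

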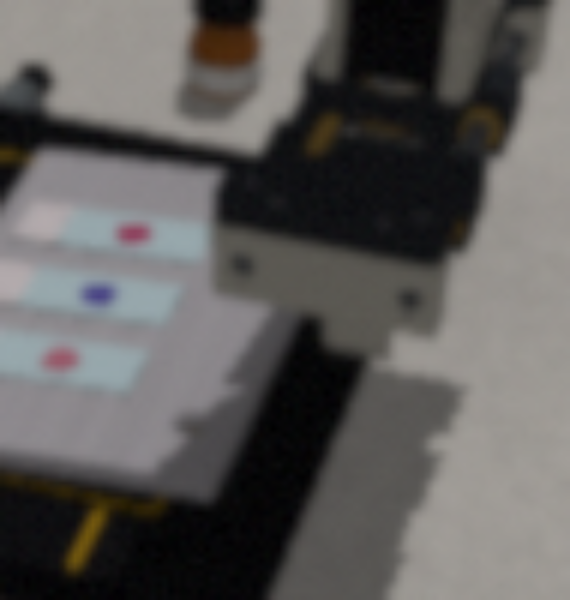

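Run:
```python
from h import *
c=vision.camera("side")
uv=np.array([(325,346),(387,358)])/6+[260,130]
for z in (.028,.033,.038,.043,.048): print(z,[np.round(R2(ST[2]).T@(p[:2]*1000-ST[:2]),1) for p in back(c,uv,z)])
# where would TCP and pad tip edges project in crop
for z in(29,39,49): print(z,[(np.round((proj(c,np.r_[W2(ST,[(-116+dx,15+1.4)])[0],z]/1000)[0]-[260,130])*6)).tolist() for dx in(9.5,-9.5)])
```

```text
0.028 [array([-99.2,  -7.4]), array([-122.5,   -8.2])]
0.033 [array([-100.5,   -0.9]), array([-123.6,   -1.7])]
0.038 [array([-101.8,    5.6]), array([-124.7,    4.8])]
0.043 [array([-103.1,   12.1]), array([-125.8,   11.3])]
0.048 [array([-104.4,   18.6]), array([-126.9,   17.9])]
29 [[328.0, 386.0], [379.0, 397.0]]
39 [[330.0, 364.0], [382.0, 375.0]]
49 [[333.0, 341.0], [384.0, 353.0]]
```

```bash
python3 -m crank '[0,0,0,0,0, 0,0,0,0,0, 0,0,0,0,0, 0,0,0,0,0, 0,0,0,0,0]'
python3 - <<'E'
from h import *
print(rel())
c=vision.camera("side");cv2.imwrite("pics/s7.png",cv2.resize(c["img"][130:230,260:355],None,fx=6,fy=6)[:600,:,::-1])
for z in(29,39,49): print(z,[(np.round((proj(c,np.r_[W2(ST,[(-116+dx,y+1.4)])[0],z]/1000)[0]-[260,130])*6)).tolist() for dx in(9.5,-9.5) for y in (0,10,19)])
E
```

```text
time: 6.78
position: [0.4999, -0.1117, 0.029]
eef_rot: [-3.076, 1.563, -1.299]
force: [-0.4, 0.2, -1.2]
grip_width: 0.017
(array([-116.1,    1.4]), np.float64(29.0), [[0.002, -0.979, -0.204], [-0.008, -0.204, 0.979], [-1.0, -0.001, -0.008]], array([-0.4,  0.2, -1.2]), 0.017, 6.7833)
29 [[338.0, 362.0], [332.0, 378.0], [325.0, 392.0], [389.0, 373.0], [383.0, 389.0], [377.0, 403.0]]
39 [[341.0, 340.0], [334.0, 356.0], [327.0, 370.0], [392.0, 351.0], [385.0, 367.0], [379.0, 381.0]]
49 [[343.0, 318.0], [336.0, 334.0], [330.0, 348.0], [394.0, 329.0], [388.0, 345.0], [382.0, 359.0]]
```

View pics/s7.png

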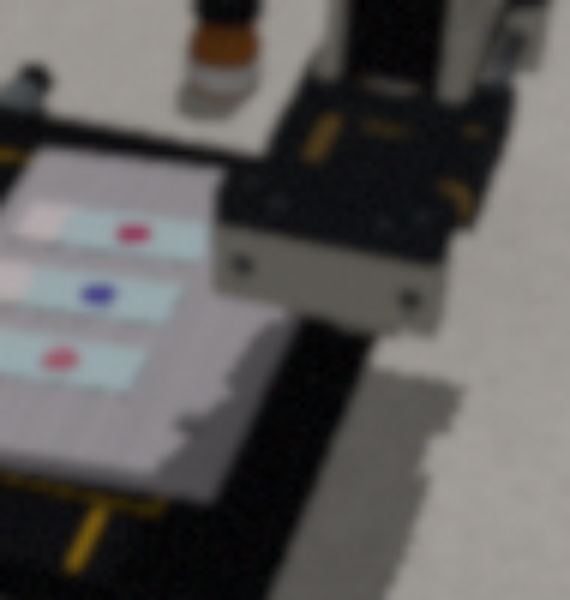

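The fingertip height is ambiguous in these pictures. I'll raise the tool and compare the fingertips with the projected TCP.

```bash
python3 -m crank '[-30,20,0,0,0.5, -70,40,0,0,0.5, -100,60,0,0,0.5, -120,60,0,0,0.5,-120,60,0,0,0.5,-120,60,0,0,0.5]'
python3 - <<'E'
from h import *
print(rel()); s=telemetry.sense(); R=Ro.from_euler('xyz',s["eef_rot"]).as_matrix();p=np.array(s["position"])
for n,roi in(("side",(270,60,430,200)),("top",(280,160,440,300))):
    c=vision.camera(n); im=cv2.resize(c["img"][roi[1]:roi[3],roi[0]:roi[2]],None,fx=5,fy=5)[:,:,::-1][:600].copy()
    for k,(off,col) in enumerate([((0,0,0),(0,0,255)),((-.019,0,0),(0,255,0)),((-.066,0,0),(255,0,0)),((0,0,.023),(0,255,255)),((0,0,-.023),(255,255,0))]):
        u=(proj(c,p+R@np.array(off))[0]-roi[:2])*5; print(n,off,u); cv2.circle(im,tuple(int(v) for v in u),4,col,-1)
    cv2.imwrite(f"pics/{n}8.png",im)
E
```

```text
time: 7.33
position: [0.4421, -0.1236, 0.1504]
eef_rot: [-2.787, 1.56, -1.01]
force: [0.1, 0.2, -0.8]
grip_width: 0.392
(array([-175.2,    1.6]), np.float64(150.4), [[0.006, -0.979, -0.204], [-0.009, -0.204, 0.979], [-1.0, -0.004, -0.01]], array([ 0.1,  0.2, -0.8]), 0.392, 7.3333)
side (0, 0, 0) [427.6607919  442.25914804]
side (-0.019, 0, 0) [434.99860566 399.95891056]
side (-0.066, 0, 0) [454.23803316 289.04953372]
side (0, 0, 0.023) [416.62560277 472.96760678]
side (0, 0, -0.023) [438.25281315 412.78392619]
top (0, 0, 0) [465.71288164 488.34239046]
top (-0.019, 0, 0) [480.69341286 493.00204842]
top (-0.066, 0, 0) [521.77114591 505.77917783]
top (0, 0, 0.023) [400.11744785 503.00859523]
top (0, 0, -0.023) [531.22310134 473.69523833]
```

View pics/side8.png

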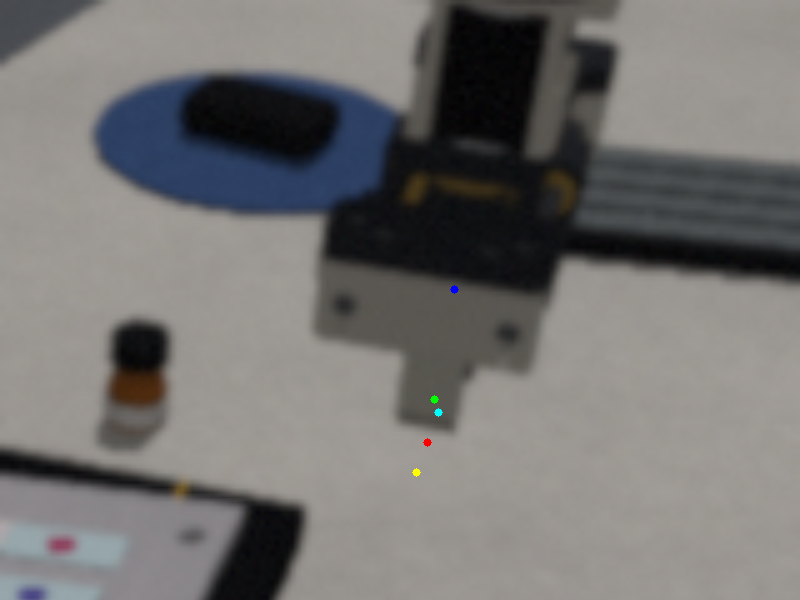

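View pics/top8.png

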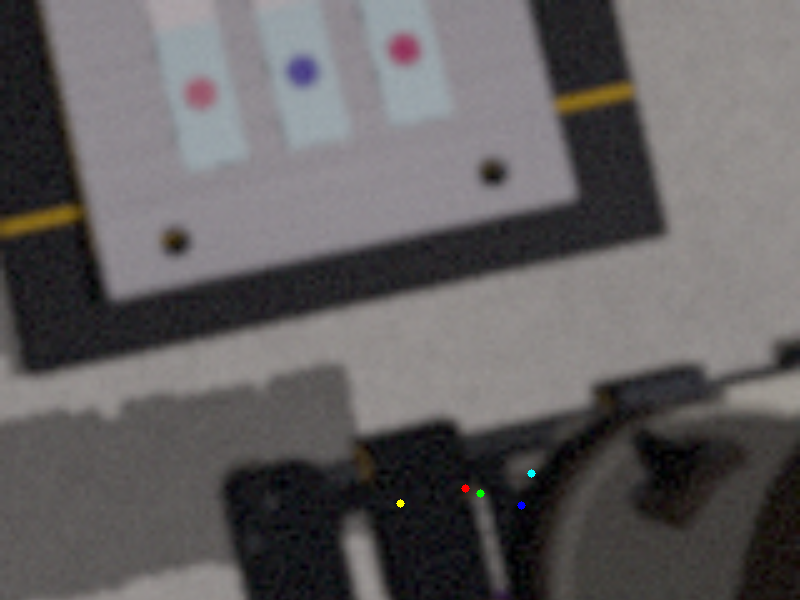

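```bash
python3 -m crank '[0,0,0,0,0, 0,0,0,0,0, 0,0,0,0,0, 0,0,0,0,0, 0,0,0,0,0]'
python3 - <<'E'
from h import *
print(rel()); s=telemetry.sense(); R=Ro.from_euler('xyz',s["eef_rot"]).as_matrix();p=np.array(s["position"])
for n,roi in(("side",(310,110,400,185)),):
    c=vision.camera(n); im=cv2.resize(c["img"][roi[1]:roi[3],roi[0]:roi[2]],None,fx=8,fy=8)[:,:,::-1][:600].copy()
    for k,(off,col) in enumerate([((0,0,0),(0,0,255)),((-.019,0,0),(0,255,0)),((-.066,0,0),(255,0,0)),((-.066,0,.095),(255,0,255)),((0,0,.008),(0,255,255)),((-.02,0,.02),(255,255,0))]):
        u=(proj(c,p+R@np.array(off))[0]-roi[:2])*8; print(n,off,u); cv2.circle(im,tuple(int(v) for v in u),4,col,-1)
    cv2.imwrite(f"pics/{n}9.png",im)
E
```

```text
time: 7.85
position: [0.4405, -0.1227, 0.1479]
eef_rot: [3.018, 1.564, -1.488]
force: [0.2, -0.1, 0.1]
grip_width: 0.189
(array([-176.6,    2.8]), np.float64(147.9), [[0.001, -0.979, -0.205], [-0.007, -0.205, 0.979], [-1.0, 0.001, -0.007]], array([ 0.2, -0.1,  0.1]), 0.189, 7.85)
side (0, 0, 0) [367.37141137 319.91215905]
side (-0.019, 0, 0) [378.84368064 252.28537658]
side (-0.066, 0, 0) [408.9137078   75.02845057]
side (-0.066, 0, 0.095) [330.85098709 282.2033009 ]
side (0, 0, 0.008) [361.38567156 336.76718361]
side (-0.02, 0, 0.02) [364.2868716  290.69507687]
```

View pics/side9.png

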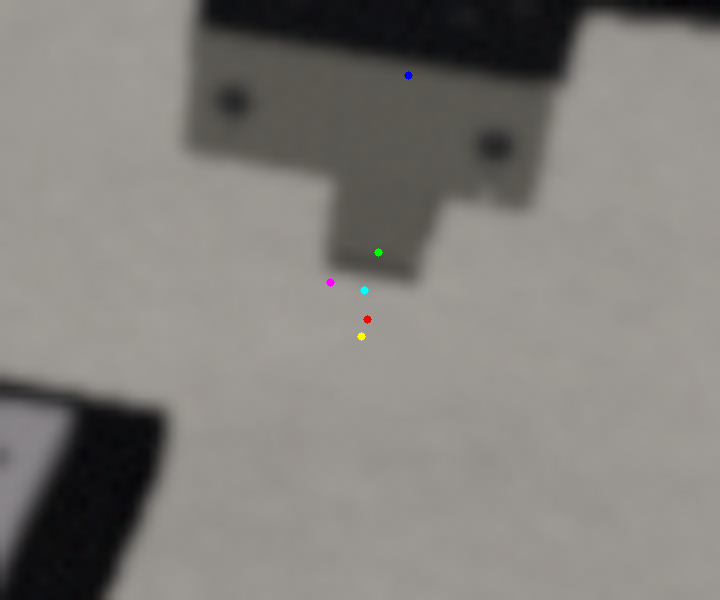

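The fingertip shows about 18–20 mm above the nominal TCP point in the side picture, which agrees with passing over the plate. I'll go back with the hand about half open and step down, checking force as I go.

Run:
```python
from h import *
w=W2(ST,[(-113,2)])[0];print(togo([*w,22]))
```

```text
(array([126. , -63.6,   0.2]), np.float64(0.0001))
```

```bash
python3 -m crank '[30,-20,0,0,0.5, 60,-40,0,0,0.5, 90,-55,0,0,0.5, 110,-63,0,0,0.5, 120,-63.5,0,0,0.5, 124,-63.5,0,0,0.5, 126,-63.5,0,0,0.5, 126,-63.5,0,0,0.5]'
cat > look.py <<'E'
from h import *
import sys
print(rel()); s=telemetry.sense(); R=Ro.from_euler('xyz',s["eef_rot"]).as_matrix();p=np.array(s["position"])
roi=(240,130,340,225)
c=vision.camera("side"); im=cv2.resize(c["img"][roi[1]:roi[3],roi[0]:roi[2]],None,fx=6,fy=6,interpolation=cv2.INTER_CUBIC)[:,:,::-1].astype(float)
im=(255*(np.clip(im/255,0,1)**.6)).astype(np.uint8)
cv2.imwrite(f"pics/{sys.argv[1]}.png",im)
E
python3 look.py s10
```

```text
time: 8.57
position: [0.5025, -0.111, 0.0225]
eef_rot: [3.068, 1.563, -1.439]
force: [0.6, -0.7, 0.7]
grip_width: 0.5
(array([-113.4,    1.5]), np.float64(22.5), [[0.001, -0.979, -0.204], [-0.007, -0.204, 0.979], [-1.0, 0.001, -0.007]], array([ 0.6, -0.7,  0.7]), 0.5, 8.5667)
```

View pics/s10.png

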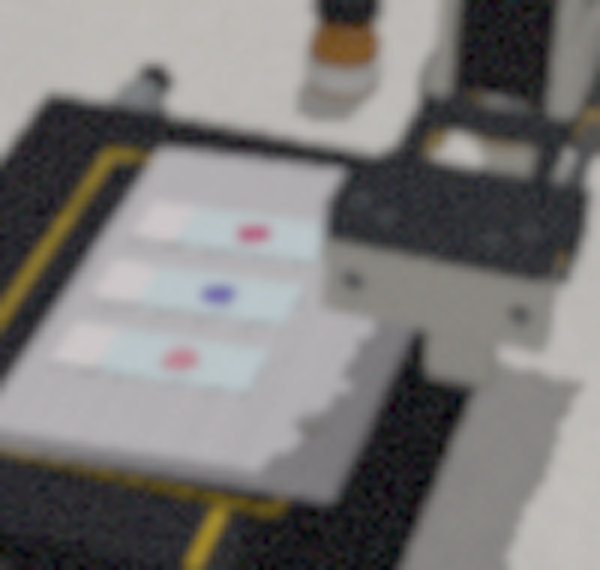

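```bash
python3 -m crank '[2,-1,0,0,0.5, 4,-2,0.5,0,0.5, 6,-3,0.5,0,0.5, 6,-3,0.5,0,0.5]'; python3 -m crank '[2,0,0,0,0.5, 3,0,0,0,0.5, 3,0,0,0,0.5]'
python3 look.py s11
```

```text
time: 8.95
position: [0.5062, -0.1101, 0.0172]
eef_rot: [-3.017, 1.563, -1.241]
force: [-0.7, 0.5, 0.6]
grip_width: 0.501
time: 9.2
position: [0.5059, -0.1101, 0.014]
eef_rot: [-3.078, 1.563, -1.302]
force: [0.1, 0.7, 0.0]
grip_width: 0.503
(array([-110. ,    1.8]), np.float64(14.0), [[0.002, -0.979, -0.204], [-0.008, -0.204, 0.979], [-1.0, -0.001, -0.008]], array([0.1, 0.7, 0. ]), 0.503, 9.2)
```

View pics/s11.png

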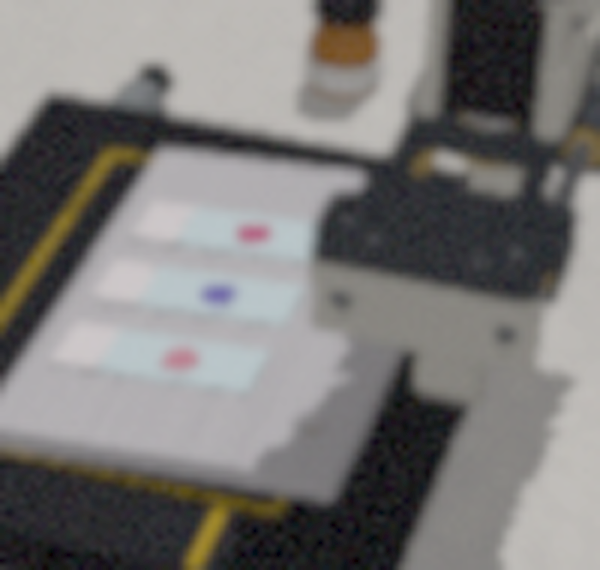

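Run:
```python
from h import *
c=vision.camera("side")
uv=np.array([(413,389),(466,405)])/6+[240,130]
for z in (.024,.029,.034,.038,.043): print(z,[np.round(R2(ST[2]).T@(p[:2]*1000-ST[:2]),1) for p in back(c,uv,z)])
```

```text
0.024 [array([-93.7,  16.4]), array([-114.2,   18.8])]
0.029 [array([-95.1,  22.6]), array([-115.4,   25. ])]
0.034 [array([-96.4,  28.8]), array([-116.5,   31.3])]
0.038 [array([-97.5,  33.8]), array([-117.5,   36.2])]
0.043 [array([-98.8,  40. ]), array([-118.6,   42.4])]
```

```bash
python3 -m crank '[2,0,0,0,0.5, 4,0,0,0,0.5, 4,0,0,0,0.5]'; python3 -m crank '[1,0,0,0,0.5, 2,0,0,0,0.5, 2,0,0,0,0.5]'
python3 look.py s12
```

```text
time: 9.55
position: [0.5057, -0.1101, 0.0097]
eef_rot: [-3.128, 1.563, -1.352]
force: [-0.9, 0.5, 0.6]
grip_width: 0.499
time: 9.8
position: [0.5055, -0.1101, 0.0074]
eef_rot: [3.105, 1.563, -1.402]
force: [0.2, -0.0, 0.1]
grip_width: 0.501
(array([-110.4,    1.9]), np.float64(7.4), [[0.001, -0.979, -0.204], [-0.007, -0.204, 0.979], [-1.0, 0.0, -0.008]], array([ 0.2, -0. ,  0.1]), 0.501, 9.8)
```

View pics/s12.png

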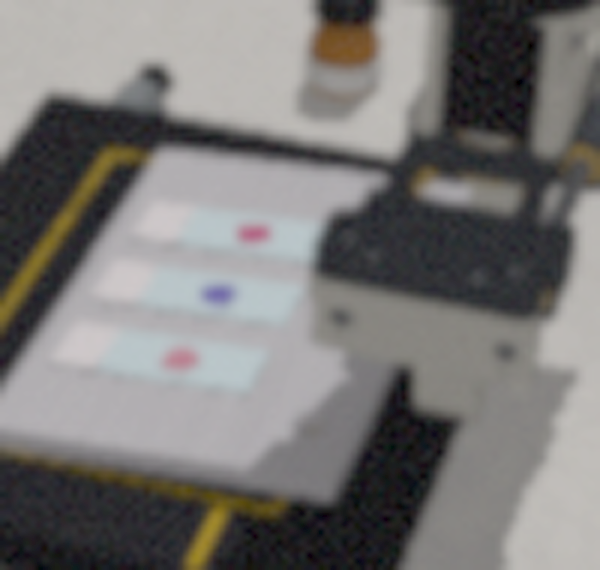

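```bash
python3 -m crank '[0.5,-4,0,0,0.5, 1,-8,0,0,0.5, 1,-11,0,0,0.5, 1,-13,0,0,0.5, 1,-15,0,0,0.5, 1,-17,0,0,0.5, 1,-17,0,0,0.5]'
python3 look.py s13
python3 - <<'E'
from h import *
c=vision.camera("top"); r=fit_stage(c,ST,(255,95,418,240))[0];draw(c,r,"pics/t13.png",ROI,sc=4)
E
```

```text
time: 10.43
position: [0.5214, -0.1068, 0.0063]
eef_rot: [2.88, 1.563, -1.627]
force: [-3.1, -1.2, 1.3]
grip_width: 0.495
(array([-94.2,   1.8]), np.float64(6.3), [[-0.0, -0.979, -0.204], [-0.008, -0.204, 0.979], [-1.0, 0.002, -0.007]], array([-3.1, -1.2,  1.3]), 0.495, 10.4333)
```

View pics/s13.png

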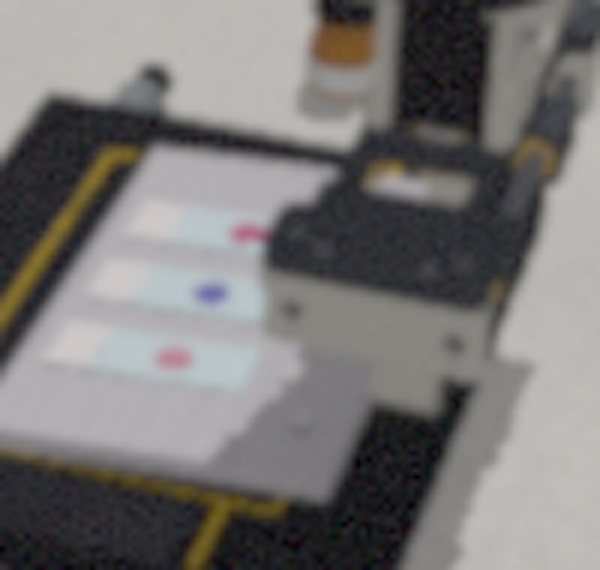

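View pics/t13.png

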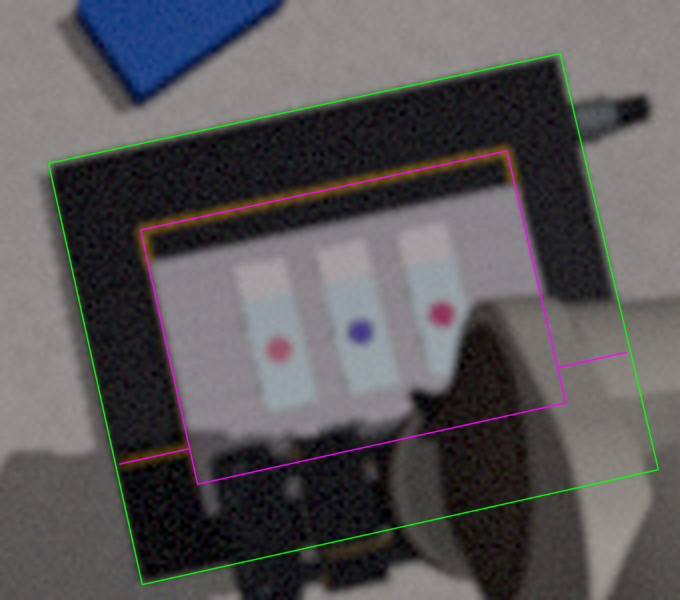

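Contact is confirmed: about 3 N, and the plate moved about 2 mm. I'll build a dot tracker from the three coloured slide dots so I can measure the plate while the gripper is in the way, then push on.

```bash
cat > dots.py <<'E'
from h import *
import sys
T0={"top":(np.array([614.33,-89.75,.2066]),np.array([-21.7,1.54,-.006])),"side":(np.array([613.4,-88.8,.2056]),np.array([-21.64,2.95,-.0041]))}
def pose(st,t,flat):
    if flat: p=0.;z=24.
    else: p=np.arctan2(8,113+t[0]); z=24+65*np.sin(p)
    xy=W2(st,[(t[0],t[1])])[0]; return plate_T([xy[0],xy[1],st[2]+t[2],p,z])
def find(img):
    h=cv2.cvtColor(img,cv2.COLOR_RGB2HSV).astype(int); out=[]
    H,S,V=h[...,0],h[...,1],h[...,2]
    red=((H>155)|(H<6))&(S>60)&(V>80); blu=(H>112)&(H<140)&(S>60)&(V>60)
    W=cv2.boxFilter
    for m,k in((red,2),(blu,1)):
        n,l,s,c=cv2.connectedComponentsWithStats(m.astype(np.uint8))
        out+=[(k,s[i,4],c[i]) for i in range(1,n) if 8<=s[i,4]<=120]
    return out
def pick(c,st,near):
    """near: 3 predicted px; returns weighted centroids"""
    img=c["img"].astype(float); sat=img.max(2)-img.min(2); res=[]
    for q in near:
        x,y=q; best=None
        for it in range(4):
            yy,xx=np.mgrid[int(y)-7:int(y)+8,int(x)-7:int(x)+8]
            w=np.clip(sat[yy,xx]-55,0,None)*(np.hypot(xx-x,yy-y)<5.5)
            if w.sum()<100: return res+[None]*(3-len(res))
            x,y=(w*xx).sum()/w.sum(),(w*yy).sum()/w.sum()
        res.append((x,y))
    return res
E
python3 - <<'E'
from dots import *
for n in("top","side"):
    im=cv2.imread(f"pics/{n}0.png")[:,:,::-1]; print(n,[(k,a,np.round(c,1)) for k,a,c in find(im)])
    c=vision.camera(n); print([(k,a,np.round(cc,1)) for k,a,cc in find(c["img"])])
E
```

```text
top [(2, np.int32(29), array([360.3, 169.4])), (2, np.int32(24), array([319.5, 178.1])), (1, np.int32(30), array([299.4,  69.5])), (1, np.int32(16), array([318.4,  83.9])), (1, np.int32(14), array([276.4,  84.6])), (1, np.int32(28), array([340.2, 173.6]))]
[(2, np.int32(26), array([360. , 168.1])), (2, np.int32(23), array([319.2, 177. ])), (1, np.int32(9), array([297. ,  70.6])), (1, np.int32(14), array([285.6,  78.2])), (1, np.int32(23), array([317.8,  87.3])), (1, np.int32(15), array([272.6,  87.7])), (1, np.int32(9), array([304.8, 101.2])), (1, np.int32(28), array([339.8, 172.5]))]
side [(2, np.int32(10), array([282. , 168.5])), (2, np.int32(9), array([269.6, 189.3])), (1, np.int32(15), array([182.4, 166.1])), (1, np.int32(16), array([203.9, 172.5])), (1, np.int32(14), array([276.1, 178.7])), (1, np.int32(8), array([203. , 187.5])), (1, np.int32(12), array([180.9, 199.4]))]
[(2, np.int32(13), array([281.2, 168.2])), (2, np.int32(10), array([268.5, 189.2])), (1, np.int32(12), array([183.8, 165.2])), (1, np.int32(16), array([203.9, 172.5])), (1, np.int32(15), array([274.9, 178.4])), (1, np.int32(8), array([203. , 187.5])), (1, np.int32(9), array([201.3, 196.7])), (1, np.int32(13), array([182. , 199.4]))]
```

```bash
cat >> dots.py <<'E'
P0={"top":[(319.5,178.1),(340.2,173.6),(360.3,169.4)],"side":[(269.6,189.3),(276.1,178.7),(282.0,168.5)]}
def centroids(img,near,r=12):
    f=find(img);res=[]
    for q,k in zip(near,(2,1,2)):
        d=[(np.hypot(*(c-q)),c) for kk,a,c in f if kk==k]; d.sort(key=lambda t:t[0])
        res.append(d[0][1] if d and d[0][0]<r else None)
    return res
def calib():
    out={}
    for n in P0:
        im=cv2.imread(f"pics/{n}0.png")[:,:,::-1]; c=dict(vision.camera(n));
        st,t=T0[n];R,o=pose(st,t,False)
        near=centroids(im,P0[n]);pts=[]
        E=c["extrinsics"];
        for uv in near:
            r=np.linalg.inv(c["camera_matrix"])@np.r_[uv,1]*[1,-1,-1];d=E[:3,:3]@r;cam=E[:3,3]*1000
            nrm=R[:,2];p0=o+R@[0,0,9.];s=nrm@(p0-cam)/(nrm@d);pts.append(R.T@(cam+s*d-o))
        out[n]=np.array(pts)
    np.savez("cal.npz",**out);return out
def track(n,t0,flat=False,c=None):
    c=c or vision.camera(n);Q=np.load("cal.npz")[n];st=T0[n][0]
    f=lambda t:proj(c,(Q@pose(st,t,flat)[0].T+pose(st,t,flat)[1])/1000)
    uv=centroids(c["img"],f(t0)); ok=[i for i in range(3) if uv[i] is not None]
    g=lambda t:np.r_[(f(t)[ok]-np.array([uv[i] for i in ok])).ravel(), 0.02*(t[2]-t0[2])/0.01 if len(ok)>1 else 5*(t[2]-t0[2])/0.01]
    r=least_squares(g,t0,x_scale=[1,1,.01]); return np.round(r.x,4),len(ok),round(np.abs(r.fun).max(),2)
E
python3 - <<'E'
from dots import *
print(calib())
for n in("top","side"): print(n,track(n,np.array([-19,2.,0.])))
E
```

```text
{'top': array([[  8.30795246,  42.01296426,   9.        ],
       [  8.51384847,  -0.61167591,   9.        ],
       [  8.26098254, -42.05613785,   9.        ]]), 'side': array([[  8.63945213,  40.58016403,   9.        ],
       [  8.02947017,  -0.83201996,   9.        ],
       [  8.16793033, -43.19263609,   9.        ]])}
top (array([-1.87117e+01,  1.74080e+00,  7.00000e-03]), 3, np.float64(0.1))
side (array([-1.82972e+01,  2.82850e+00, -1.49000e-02]), 3, np.float64(0.11))
```

```bash
python3 -m crank '[0,-2,0,0,0.5, 0,-4,-0.3,0,0.5, 0,-6,-0.6,0,0.5, 0,-8,-0.9,0,0.5, 0,-10,-1.2,0,0.5, 0,-12,-1.5,0,0.5, 0,-13.5,-1.5,0,0.5, 0,-13.5,-1.5,0,0.5]'
python3 - <<'E'
from dots import *
print(rel())
for n in("top","side"): print(n,track(n,np.array([-6,1.,0.])))
E
```

```text
time: 11.5
position: [0.5371, -0.1051, 0.0067]
eef_rot: [-2.889, 1.563, -1.112]
force: [-0.7, 0.2, -0.5]
grip_width: 0.499
(array([-78.4,   0.3]), np.float64(6.7), [[0.004, -0.979, -0.204], [-0.007, -0.204, 0.979], [-1.0, -0.002, -0.008]], array([-0.7,  0.2, -0.5]), 0.499, 11.5)
top (array([-3.7024e+00,  3.7610e-01, -2.3000e-03]), 3, np.float64(0.2))
side (array([-3.5405e+00,  3.2670e+00,  1.0000e-03]), 3, np.float64(0.14))
```

```bash
python3 look.py s14
python3 - <<'E'
from h import *
c=vision.camera("top"); r=fit_stage(c,ST,(255,95,418,240))[0];draw(c,r,"pics/t14.png",ROI,sc=4)
E
```

```text
(array([-78.5,   0.2]), np.float64(6.9), [[0.004, -0.979, -0.204], [-0.007, -0.204, 0.979], [-1.0, -0.002, -0.008]], array([-0.3, -0.1, -0.3]), 0.501, 11.6)
```

View pics/s14.png

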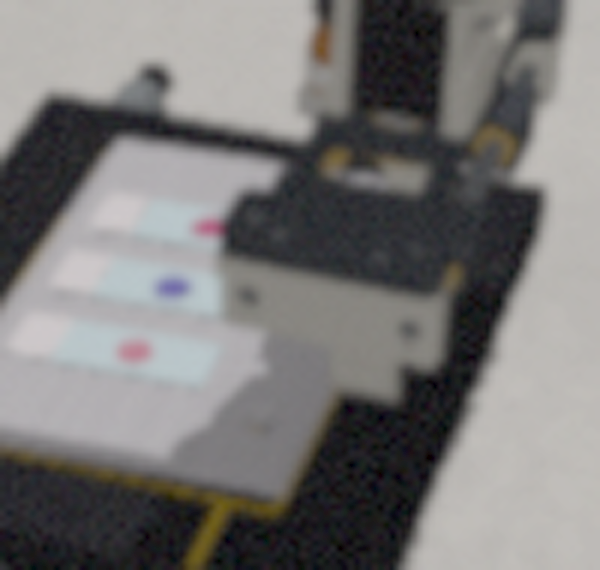

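View pics/t14.png

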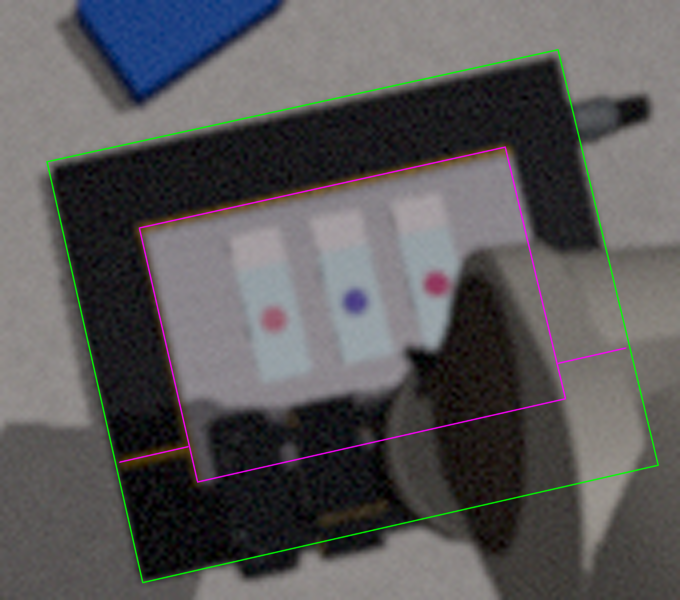

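Run:
```python
from dots import *
for n in("top","side"): print(n,track(n,np.array([0.,1.,0.]),flat=True), track(n,np.array([-3.,1.,0.])))
```

```text
top (array([-2.5187e+00, -3.4280e-01, -2.1000e-03]), 3, np.float64(0.29)) (array([-3.5375e+00,  4.1430e-01, -2.0000e-03]), 3, np.float64(0.22))
side (array([-1.0151e+00, -2.0434e+00, -6.0000e-04]), 3, np.float64(0.16)) (array([-3.5405e+00,  3.2670e+00,  1.0000e-03]), 3, np.float64(0.14))
```

Position is about dx = -3 mm and the plate may be partly dropped. I'll push a few mm more, slowly.

```bash
python3 -m crank '[0,-1,0,0,0.5, 0,-2,0,0,0.5, 0,-2.5,0,0,0.5, 0,-3,0,0,0.5, 0,-3,0,0,0.5]'
python3 - <<'E'
from dots import *
print(rel())
for n in("top","side"): print(n,track(n,np.array([0.,1.,0.]),flat=True), track(n,np.array([-3.,1.,0.])))
E
```

```text
time: 12.32
position: [0.5388, -0.1046, 0.0065]
eef_rot: [-3.116, 1.563, -1.339]
force: [-0.8, 1.0, -0.2]
grip_width: 0.5
(array([-76.6,   0.3]), np.float64(6.5), [[0.002, -0.979, -0.204], [-0.007, -0.204, 0.979], [-1.0, -0.0, -0.008]], array([-0.8,  1. , -0.2]), 0.5, 12.3167)
top (array([-1.5945, -0.1426, -0.0033]), 3, np.float64(0.43)) (array([-2.5431,  0.7898, -0.007 ]), 3, np.float64(0.43))
side (array([-0.4375,  1.617 ,  0.0043]), 3, np.float64(0.14)) (array([-2.9539e+00,  6.8683e+00,  5.9000e-03]), 3, np.float64(0.05))
```

```bash
python3 -m crank '[0,10,0,0,0.5, 0,30,0,0,0.5, -5,60,0,0,0.5, -20,95,0,0,0.5, -40,110,0,0,0.5, -40,110,0,0,0.5]'
python3 - <<'E'
from dots import *
print(rel())
for n in("top","side"):
    c=vision.camera(n)
    print(n,track(n,np.array([0.,1.,0.]),flat=True,c=c), track(n,np.array([-3.,1.,0.]),c=c))
    roi=ROI if n=="top" else (200,150,335,230); st=fit_stage(c,T0[n][0],roi)[0]; st=T0[n][0]
    for fl in(True,False):
        t,f,e=fit_plate(c,n,st,ROI,flat=fl); print(n,fl,np.round(t,3),round(e,2))
        draw(c,st,f"pics/{n}15{int(fl)}.png",ROI if n=="top" else (195,135,345,240),plate=f,sc=4)
E
```

```text
time: 13.02
position: [0.4273, -0.1284, 0.0482]
eef_rot: [3.002, 1.562, -1.507]
force: [-0.4, -0.5, 0.0]
grip_width: 0.505
(array([-1.907e+02, -1.000e-01]), np.float64(48.2), [[0.001, -0.979, -0.202], [-0.009, -0.202, 0.979], [-1.0, 0.001, -0.009]], array([-0.4, -0.5,  0. ]), 0.505, 13.0167)
top (array([-1.4465e+00,  1.7600e-01,  9.0000e-04]), 3, np.float64(0.3)) (array([-2.5543e+00,  1.0442e+00,  1.0000e-03]), 3, np.float64(0.32))
top True [-0.825  0.658 -0.001] 0.41
top False [-1.498  1.623 -0.007] 0.45
side (array([-0.6986,  1.8005, -0.0043]), 3, np.float64(0.12)) (array([-3.2190e+00,  7.0684e+00, -2.7000e-03]), 3, np.float64(0.09))
side True [-1.352  2.505  0.004] 0.25
side False [-3.83   8.696 -0.012] 0.66
```

View pics/top151.png

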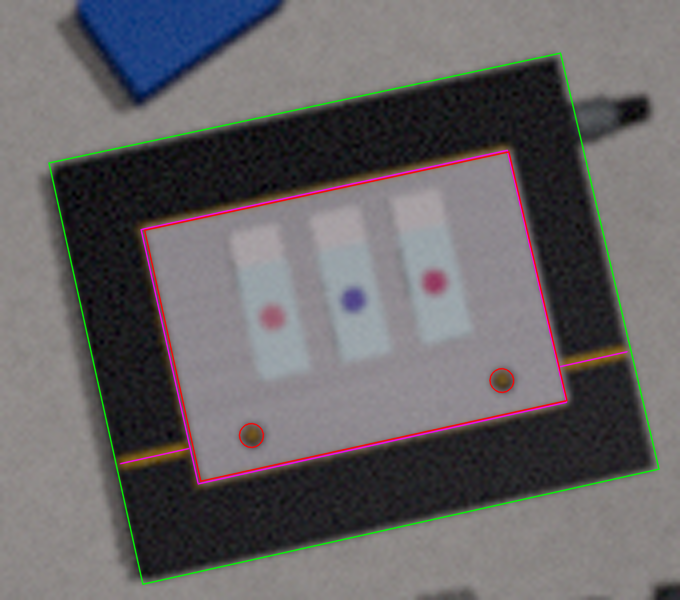

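View pics/side151.png

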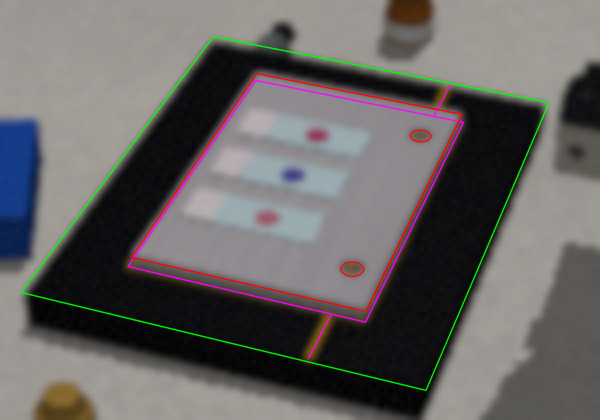

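Run:
```python
from dots import *
a=vision.camera("top")["img"][175:215,295:395]; b=vision.camera("side")["img"][150:225,205:320]
cv2.imwrite("pics/t16.png",cv2.resize(a,None,fx=7,fy=7,interpolation=cv2.INTER_CUBIC)[:,:,::-1])
cv2.imwrite("pics/s16.png",cv2.resize(b,None,fx=6,fy=6,interpolation=cv2.INTER_CUBIC)[:,:,::-1])
```

```text
(no output)
```

View pics/t16.png

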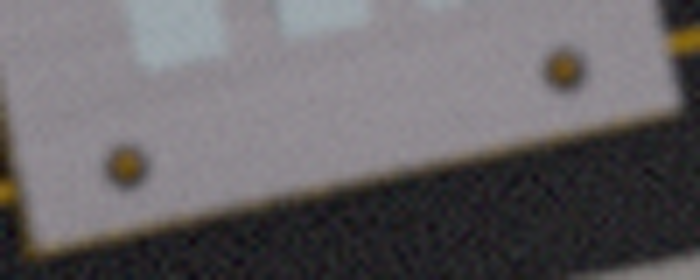

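View pics/s16.png

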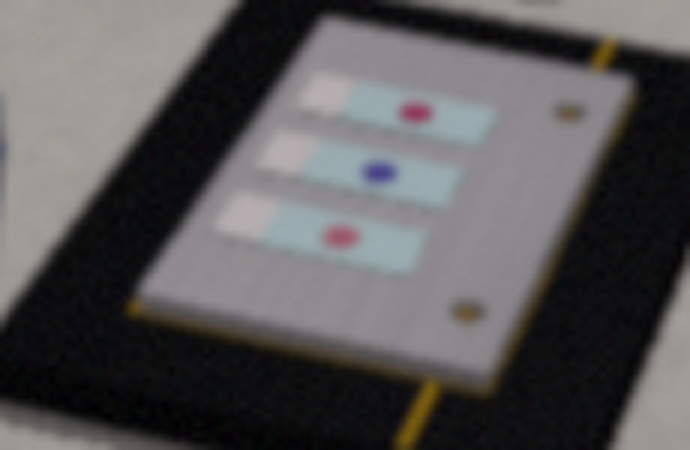

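Run:
```python
from dots import *
a=vision.camera("top")["img"].astype(int);b=cv2.imread("pics/top0.png")[:,:,::-1].astype(int)
for n,(x0,y0,x1,y1) in dict(obj=(218,158,246,182),jar=(428,130,460,158),box=(262,60,328,120)).items(): print(n,np.abs(a-b)[y0:y1,x0:x1].mean().round(2))
print("bg",np.abs(a-b)[240:270,100:250].mean().round(2)); print(telemetry.sense()["force"])
bot.job_done()
```

```text
obj 10.76
jar 9.93
box 10.53
bg 12.04
[ 0.36885953 -0.2203475   0.3773502 ]
the job is handed in; nothing more can be done
```

The plate is seated flat on the stage over both locating pins, and I have handed the job in. I pushed its raised -x edge about 21 mm toward +x with the half-open fingertips, without lifting it. Then I backed the hand clear.

**Last checks:**
- **Fit:** both holes show a brass pin inside. The plate's outline matches the painted rectangle, with less than 0.005 rad of yaw.
- **Position:** the two cameras put x within about 1.5 mm. The top camera puts y within 0.7 mm. The side camera read y at 1.8–2.5 mm, but it read about 1.4 mm higher than the top camera before any move too.
- **Flatness:** in the side picture the flat model fits the outline clearly better than the tilted one. In the top picture the two fit almost equally well, so that view does not decide it.
- **Other objects:** the objective, jar and box show no change from the first picture beyond image noise.
- **Forces:** the highest force I read was about 3 N, and the hand touched nothing at the end. The job took about 13 s of the 72 s allowed.

**One thing that disagreed:** the fingertips sat about 20 mm higher than the stated TCP point. My first approach therefore passed just over the plate without touching it, and I lowered the tool in small steps before pushing.

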